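# Snap down both straps over the steel mandrel

### The arm

A 6-joint arm with a two-finger parallel gripper is mounted at the origin on the work surface. World frame = base frame: x ahead of the robot, y to its left, z up, the work surface at z = 0. Lengths are in m, angles in rad, forces in N, time in s.
With the tool pointing down it reaches from about 0.375 to 0.9 m from the base axis. Payload 3.1 kg.
Tool frame: the origin (TCP) lies midway between the tips of the shut fingers; the grasp point (between the pads) lies 19 mm behind it (pinch_z is the distance from the TCP to the grasp point, in m); y points along the fingers, z is the direction in which the jaws open and shut, and the axes are right-handed (so a half turn about y gives the same grasp; the last joint's range is limited). The gripper opens to 87 mm and grips with 3 to 60 N. Pads are 19 mm wide; open, the fingers measure 117 mm over their backs; the gripper's body (75 mm by 190 mm) begins 51 mm behind the grasp point.
Start: joints at [1.115, 0.527, 1.433, -0, 1.181, -0.178], TCP at [0.171, 0.601, 0.223] pointing down, gripper open.
Joint ranges: [-3.08, 3.08], [-0.75, 2.2], [0.22, 2.44], [-1.43, 4.57], [0, 2.65], [-2.85, 2.85]. Speed limits (rad/s): [2.79, 2.79, 3.14, 3.14, 3.14, 3.14].

### API

Orientations are given as a unit quaternion [x, y, z, w].
In Python, from rig import * gives the robot as it stands.
- The arm moves only by the tool drive_tool, never from a script. Its argument "plan" is a list of rows, each a list of 7 numbers: the shift along the tool's x, y, z in mm, then the turn, a rotation vector about the tool's x, y, z in degrees, then the finger opening in mm, from 0 to 87. A call has 1 to 10 rows; each row is the pose to reach, as a shift and turn from the pose commanded when the call began, along the tool's axes at that moment; what a row does not reach only later rows make up. A row lasts 1/10 s, in which the tool goes at most 50 mm and 8.59 degrees, less where a joint would pass 70% of its speed; a pose out of reach is approached as far as the arm can. A call with a gripper value outside its range is refused whole. The fingers move at their own pace and stop on an object; "newtons" is the grip in N (left out, the last holds). Time passes only in rows, so rows that repeat a pose let the fingers close. It gives the time, the measured TCP pose, the force and the opening at its end, in the units of the state.
- get_obs(): the state, without advancing time (a new reading comes with each control period).
- camera(name): name is "side" or "top"; returns the picture (480x640x3 uint8, blue, green, red); there is no depth.
- get_calibration(name): a dict with "fx", "fy", "cx", "cy" (pixels), "origin" and "rotation" of the camera in the world. Camera axes: x right, y down, z forward; pixel columns grow to the right and rows downward; lengths in m; the calibration is good to about 2 mm. A picture is of the moment at which its call begins. get_calibration takes no time and is no camera call.
- hand_in(): hands the job in, once; it reports no verdict.
Trained networks look in the newest picture that a camera, given by its name, has taken for a name from the list of things; names that differ only in an ending like _2 or _b are one class to them, and where a whole thing is asked for, a point or a joint stands for the part that bears it (a point fixed in the world has none). Each returns a list of dicts, best first, with "conf" (0 to 1); they miss things now and then, are a little off and sometimes report something else, mostly with a low value. They report only what shows in the picture. A call takes as long as a camera call. They do not tell look-alikes from the thing itself.
- spot_in(camera, target): "location" ([column, row] in pixels, amid what is visible of it).
- mark_of(camera, target): "location" ([column, row] in pixels: a listed point, or the origin of a listed thing).
The state is a dict: "time": time; "q": joint angles; "joint_velocities": joint speeds; "joint_torque": joint torques, N m; "position": TCP position; "tool_rot": TCP orientation; "ft_force": force on the tool from outside, world axes, zero at the start; "moment": the same for the moment, N m; "grip_width": finger opening in m.
Only numpy, scipy, OpenCV 4.12 (cv2) and the standard library are available. Lean on these libraries where they do the work, as an engineer would, in place of code of your own. Each camera call takes 0.05 s, during which the arm holds its last target. There are 200 camera calls.

### The job

The steel ring mandrel must not roll while it is sanded: press both hinged straps of its holder down until they click and stay shut. Leave the mandrel lying in its groove, and leave the strap over the wooden rod in the other holder open.

Things in the scene. Friction and masses are not known exactly. Their poses are not given: they have to be found in the camera images.
- strap_left_pad (a point): Centre of the top face of the red pad (36 x 30 mm) on the strap nearer the steel mandrel's tapered tip: a bent aluminium strip 36 mm wide, sprung open about 0.55 rad, hinged on the holder's rear side, free end towards the robot. Axes turn with it: x to the hinge, y along the rod, z out of the pad. The hinge line is 58 mm along x and 26.5 mm along -z from here, the free end 45 mm along -x.
- strap_right_pad (a point): The same point on the same holder's other strap, nearer the black grip; the two are 100 mm apart. Shut, a strap is level, its pad face 62 mm above the bench (open: 87 to 91 mm). Pressing the pad takes about 10 N in the last 9 mm; then a sprung ball in the block's front face snaps over the strap's lip and holds it, just as the hinge stops dead. Let go sooner, it springs up.
- steel_mandrel: Steel rod with tapered tip and black grip, 24 mm thick, 280 mm long, 0.3 to 0.6 kg, loose in the groove of its fixed blue-green wooden holder (84 x 180 mm, 46 mm high) under the two open straps, which clear it by 3 mm when shut. Origin on its axis, midway between the straps, 40 mm above the bench; y along the rod towards the tapered tip.
- strap_wood_pad (a point): The same point, with the same axes, on the single strap of the other, shorter holder (84 x 110 mm, 46 mm high), which carries a pale wooden rod 24 mm thick. This strap stands open like the others, its pad 87 to 91 mm above the bench, and is to stay open.
Things that resemble listed ones, but are neither listed nor needed, are in the scene too. What is shaped like the part that bears strap_wood_pad but yellow is not meant. Leave any pink look-alike of the part that bears strap_left_pad alone.

How it is judged:
By the outcome, as a careful person would: the job done as asked, in the order asked, and still so for the second after the job is handed in, with the robot touching nothing.
It also fails if it takes over 35 s, if anything falls off the work surface, if the arm or the gripper's body presses on something with over 40 N, if the wrist force passes 120 N, or if a joint passes its speed limit or range.

## Working session

There is one attempt and no reset: what is moved stays moved. The work goes in short steps, Python scripts to look and compute and a tool call to move; the robot and the scene stay as the last step left them, time stands still between calls to the robot, and variables do not carry over. Pictures are saved under pics/ and viewed, about 8 in all and at most 12, crops included, and the job is handed in when it is done.

Besides the shell and the picture viewer there is one more tool, called after "Emit:" as name(argument=value, ...) on one line, values as JSON. drive_tool: Moves the arm, as the interface text tells. Its arguments: {"type":"object","properties":{"plan":{"type":"array","items":{"type":"array","items":{"type":"number"}}},"newtons":{"type":"number"}},"required":["plan"]}

```bash
mkdir -p pics; cat > h.py <<'E'
from rig import *
import numpy as np, cv2
from scipy.spatial.transform import Rotation as R
def ray(c,p):
    k=get_calibration(c); d=np.array([(p[0]-k['cx'])/k['fx'],(p[1]-k['cy'])/k['fy'],1.])
    return np.array(k['origin']), np.array(k['rotation'])@d
def at_z(c,p,z):
    o,d=ray(c,p); return o+d*(z-o[2])/d[2]
def tri(p,q,a='top',b='side'):
    o1,d1=ray(a,p);o2,d2=ray(b,q)
    s=np.linalg.lstsq(np.c_[d1,-d2],o2-o1,rcond=None)[0]
    A=o1+s[0]*d1;B=o2+s[1]*d2
    return (A+B)/2,np.linalg.norm(A-B)
E
python3 - <<'E'
from h import *
o=get_obs();print({k:np.round(v,3) for k,v in o.items()})
for c in('top','side'):
    cv2.imwrite(f'pics/{c}0.png',camera(c))
    print(c,np.round(get_calibration(c)['origin'],3))
    for n in('strap_left_pad','strap_right_pad','strap_wood_pad','steel_mandrel'):
        print(n,[(np.round(d['location']),round(d['conf'],2)) for d in mark_of(c,n)])
E
```

```text
{'time': np.float64(0.0), 'q': array([ 1.116,  0.528,  1.434, -0.   ,  1.181, -0.179]), 'joint_velocities': array([-0.002, -0.   ,  0.001, -0.001, -0.   ,  0.001]), 'joint_torque': array([ -0.   , -44.004, -17.66 ,   0.063,   0.058,  -0.   ]), 'position': array([0.17 , 0.601, 0.222]), 'tool_rot': array([ 0.701, -0.098,  0.097, -0.7  ]), 'ft_force': array([-0.93 , -0.185,  0.636]), 'moment': array([-0.011, -0.041, -0.028]), 'grip_width': np.float64(0.087)}
top [0.561 0.05  0.783]
strap_left_pad [(array([373., 132.]), 0.83), (array([396., 275.]), 0.62)]
strap_right_pad [(array([455., 292.]), 0.87)]
strap_wood_pad [(array([105., 310.]), 0.94), (array([228., 288.]), 0.73), (array([392., 277.]), 0.42)]
steel_mandrel [(array([411., 294.]), 0.83)]
side [ 0.069 -0.721  0.862]
strap_left_pad [(array([412., 237.]), 0.56), (array([331., 277.]), 0.55)]
strap_right_pad [(array([353., 312.]), 0.93), (array([424., 265.]), 0.64)]
strap_wood_pad [(array([199., 193.]), 0.57), (array([257., 214.]), 0.56)]
steel_mandrel [(array([335., 313.]), 0.68), (array([331., 277.]), 0.33)]
```

View pics/top0.png

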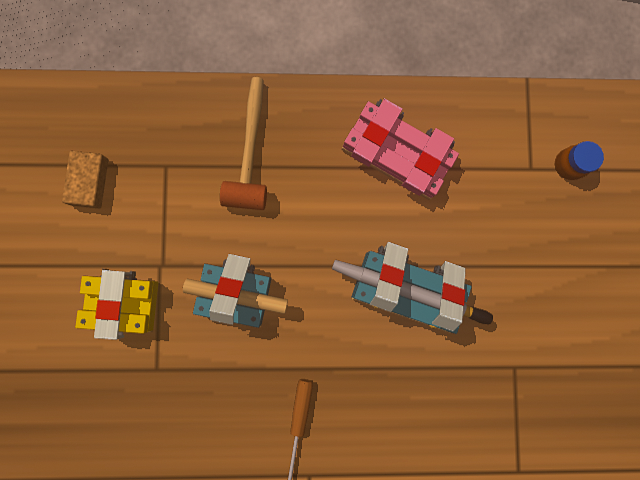

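View pics/side0.png

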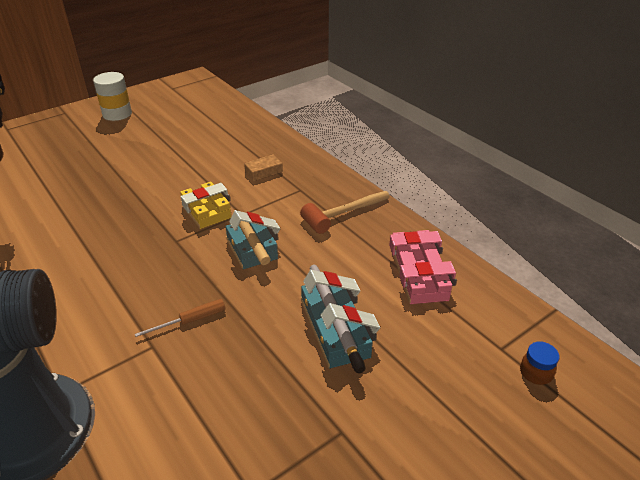

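The top view shows the teal mandrel holder with its left pad at about (392,276) and right pad at (454,293). The wooden-rod holder is at (229,288), with the yellow and pink look-alikes apart from both. In the side view the two pads are at about (344,281) and (350,314). I'll refine these with the red blobs.

```bash
cat >> h.py <<'E'
def red(img,p,r=20):
    x,y=map(int,p); c=img[y-r:y+r,x-r:x+r].astype(int)
    m=((c[...,2]>120)&(c[...,1]<60)&(c[...,0]<60)).astype('uint8')
    n,l,s,ce=cv2.connectedComponentsWithStats(m); i=1+np.argmax(s[1:,4])
    return ce[i]+[x-r,y-r],s[i,4]
E
python3 - <<'E'
from h import *
t=cv2.imread('pics/top0.png');s=cv2.imread('pics/side0.png')
P=[]
for n,a,b in(('L',(392,276),(344,281)),('R',(454,293),(350,314)),('W',(229,288),(256,218))):
    A,na=red(t,a);B,nb=red(s,b);p,e=tri(A,B);P.append(p);print(n,A,na,B,nb,p.round(4),round(e,4))
d=P[0]-P[1];print(np.linalg.norm(d)*1e3,np.degrees(np.arctan2(d[0],d[1])))
T=get_obs();print(R.from_quat(T['tool_rot']).as_matrix().round(3))
E
```

```text
Traceback (most recent call last):
  File "h.py", line 10, in tri
    o1,d1=ray(a,p);o2,d2=ray(b,q)
          ~~~^^^^^
  File "h.py", line 6, in ray
    return np.array(k['origin']), np.array(k['rotation'])@d
                                  ~~~~~~~~~~~~~~~~~~~~~~~^~
ValueError: matmul: Input operand 1 has a mismatch in its core dimension 0, with gufunc signature (n?,k),(k,m?)->(n?,m?) (size 3 is different from 4)
```

```bash
sed -i "s/np.array(k\['rotation'\])@d/R.from_quat(k['rotation']).apply(d)/" h.py
python3 - <<'E'
from h import *
t=cv2.imread('pics/top0.png');s=cv2.imread('pics/side0.png')
P=[]
for n,a,b in(('L',(392,276),(344,281)),('R',(454,293),(350,314)),('W',(229,288),(256,218))):
    A,na=red(t,a);B,nb=red(s,b);p,e=tri(A,B);P.append(p);print(n,A,na,B,nb,p.round(4),round(e,4))
d=P[0]-P[1];print(np.linalg.norm(d)*1e3,np.degrees(np.arctan2(d[0],d[1])))
T=get_obs();print(R.from_quat(T['tool_rot']).as_matrix().round(3))
E
```

```text
L [391.58073654 274.93767705] 353 [332.00719424 277.92086331] 139 [ 0.5767 -0.0925  0.0863] 0.0001
R [453.20057307 293.91404011] 349 [351.71794872 313.13461538] 156 [ 0.5471 -0.1882  0.0886] 0.0
W [228.46753247 287.03636364] 385 [254.36666667 217.02222222] 90 [0.5578 0.1601 0.0883] 0.0001
100.2384052324146 17.149127471250313
[[ 0.962 -0.     0.273]
 [-0.273 -0.     0.962]
 [ 0.    -1.    -0.   ]]
```

Emit:
drive_tool(plan=[[290,0,-278,0,0,0,0],[290,0,-278,0,0,0,0],[290,0,-278,0,0,0,0],[290,0,-278,0,0,0,0],[290,0,-278,0,0,0,0],[290,0,-278,0,0,0,0],[290,0,-278,0,0,0,0],[290,0,-278,0,0,0,0],[290,0,-278,0,0,0,0],[290,0,-278,0,0,0,0]], newtons=20)

```text
time: 1.5
position: [0.3746, 0.2536, 0.2227]
tool_rot: [-0.7, 0.099, -0.099, 0.7]
ft_force: [0.5, 1.5, -0.5]
grip_width: 0.0147
```

Emit:
drive_tool(plan=[[289,0,-278,0,0,0,0],[289,0,-278,0,0,0,0],[289,0,-278,0,0,0,0],[289,0,-278,0,0,0,0],[289,0,-278,0,0,0,0],[289,0,-278,0,0,0,0],[289,0,-278,0,0,0,0],[289,0,-278,0,0,0,0],[289,85,-278,0,1.3,0,0],[289,85,-278,0,1.3,0,0]])

```text
time: 2.5
position: [0.5769, -0.0912, 0.1361]
tool_rot: [-0.699, 0.105, -0.106, 0.699]
ft_force: [-1.0, -0.5, -0.9]
grip_width: 0.0007
```

```bash
python3 - <<'E'
from h import *
o=get_obs();M=R.from_quat(o['tool_rot']).as_matrix()
print(M.round(3),o['position'].round(4) if hasattr(o['position'],'round') else o['position'],o['ft_force'],o['grip_width'])
for n,p in(('L',[.5767,-.0925,.0863]),('R',[.5471,-.1882,.0886])): print(n,(M.T@(np.array(p)-o['position'])*1e3).round(1))
im=[camera(c) for c in('top','side')]
cv2.imwrite('pics/two.png',np.hstack([im[0][180:420,250:550],im[1][140:380,220:520]]))
E
```

```text
[[ 0.955  0.001  0.295]
 [-0.295  0.     0.955]
 [ 0.001 -1.     0.001]] [ 0.5769 -0.0912  0.1361] [-1.03787645 -0.46310973 -0.93934761] 0.0006635269234132905
L [ 0.1 49.8 -1.3]
R [ 1.000e-01  4.750e+01 -1.015e+02]
```

View pics/two.png

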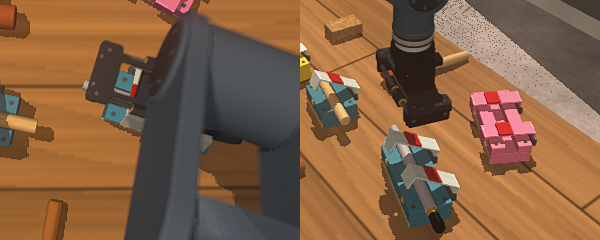

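The crops show the closed fingertips hovering over the left pad, with nothing touched and all straps still open. Next I'll press along the strap's arc.

Emit:
drive_tool(plan=[[0,36,-1,0,0,0,0],[-2,43,-1,0,0,0,0],[-5,47,-1,0,0,0,0],[-8,50,-1,0,0,0,0],[-12,55,-1,0,0,0,0],[-14,58,-1,0,0,0,0],[-16,61,-1,0,0,0,0],[-18,64,-1,0,0,0,0],[-19,67,-1,0,0,0,0],[-19,67,-1,0,0,0,0]])

```text
time: 3.6
position: [0.5571, -0.0871, 0.0707]
tool_rot: [-0.699, 0.106, -0.105, 0.699]
ft_force: [-0.4, 1.9, 4.9]
grip_width: 0.0005
```

Emit:
drive_tool(plan=[[-1,3,0,0,0,0,0],[-2,5,0,0,0,0,0],[-3,7,0,0,0,0,0],[-3,8,0,0,0,0,0],[-3,8,0,0,0,0,0]])

```text
time: 4.1
position: [0.5544, -0.0865, 0.0629]
tool_rot: [0.699, -0.106, 0.105, -0.699]
ft_force: [-1.4, -0.6, 4.8]
grip_width: 0.0005
```

Emit:
drive_tool(plan=[[0,1,0,0,0,0,0],[0,2,0,0,0,0,0],[0,3,0,0,0,0,0],[0,3,0,0,0,0,0]])

```text
time: 4.5
position: [0.5543, -0.0865, 0.0624]
tool_rot: [0.699, -0.105, 0.105, -0.699]
ft_force: [-5.7, 0.4, 21.8]
grip_width: 0.0006
```

Emit:
drive_tool(plan=[[0,1,0,0,0,0,0],[0,1,0,0,0,0,0],[0,-35,0,0,0,0,0],[0,-75,0,0,0,0,0],[22,-75,-50,0,0,0,0],[22,-75,-100,0,0,0,0],[22,-75,-100,0,0,0,0]])

```text
time: 5.2
position: [0.5462, -0.1941, 0.1351]
tool_rot: [0.7, -0.106, 0.108, -0.698]
ft_force: [-0.4, 0.0, -0.3]
grip_width: 0.0007
```

```bash
python3 - <<'E'
from h import *
o=get_obs();M=R.from_quat(o['tool_rot']).as_matrix()
print(o['position'],o['ft_force'])
print((M.T@(np.array([.5471,-.1882,.0886])-o['position'])*1e3).round(1))
im=[camera(c) for c in('top','side')]
cv2.imwrite('pics/two1.png',np.hstack([im[0][180:420,250:550],im[1][140:380,220:520]]))
E
```

```text
[ 0.546192   -0.19405379  0.1350557 ] [-0.37604599  0.03679037 -0.3450314 ]
[-1.  46.4  6. ]
```

View pics/two1.png

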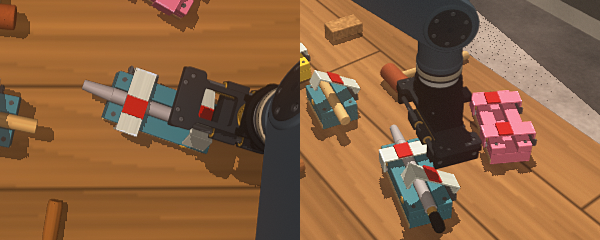

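The left strap is now level and shut (left crop, around (135,105)); the right one is still open. I'll settle the arm before pressing the second.

Emit:
drive_tool(plan=[[0,0,0,0,0,0,0],[0,0,0,0,0,0,0]])

```text
time: 5.5
position: [0.5458, -0.1868, 0.1341]
tool_rot: [-0.699, 0.105, -0.105, 0.7]
ft_force: [-0.6, -0.4, 0.5]
grip_width: 0.0003
```

Emit:
drive_tool(plan=[[2,34,-1,0,0,0,0],[-1,41,-1,0,0,0,0],[-3,45,-1,0,0,0,0],[-6,48,-1,0,0,0,0],[-10,53,-1,0,0,0,0],[-12,56,-1,0,0,0,0],[-14,59,-1,0,0,0,0],[-16,62,-1,0,0,0,0],[-18,65,-1,0,0,0,0],[-18,65,-1,0,0,0,0]])

```text
time: 6.5
position: [0.5289, -0.1841, 0.0699]
tool_rot: [0.699, -0.105, 0.106, -0.699]
ft_force: [0.7, 0.9, 5.0]
grip_width: 0.0004
```

Emit:
drive_tool(plan=[[-1,3,0,0,0,0,0],[-2,5,0,0,0,0,0],[-3,7,0,0,0,0,0],[-3,9,0,0,0,0,0],[-3,10,0,0,0,0,0],[-3,10,0,0,0,0,0]])

```text
time: 7.1
position: [0.5257, -0.1833, 0.0624]
tool_rot: [0.699, -0.105, 0.106, -0.699]
ft_force: [-4.0, 1.8, 22.8]
grip_width: 0.0006
```

Same signature as the left strap. One more mm, then I'll lift and move clear towards the robot and to the right so both cameras see the holder.

Emit:
drive_tool(plan=[[0,1,0,0,0,0,0],[0,1,0,0,0,0,0],[0,-40,0,0,0,0,0],[0,-85,0,0,0,0,0],[0,-130,0,0,0,0,0],[0,-150,-50,0,0,0,0],[0,-150,-100,0,0,0,0],[0,-150,-150,0,0,0,0],[0,-150,-200,0,0,0,0],[0,-150,-200,0,0,0,0]])

```text
time: 8.1
position: [0.4649, -0.3808, 0.2094]
tool_rot: [0.7, -0.107, 0.108, -0.697]
ft_force: [0.6, 0.5, -0.6]
grip_width: 0.0004
```

```bash
python3 - <<'E'
from h import *
o=get_obs();print(o['position'],o['ft_force'])
im=[camera(c) for c in('top','side')]
cv2.imwrite('pics/t2.png',im[0]);cv2.imwrite('pics/s2.png',im[1])
cv2.imwrite('pics/two2.png',np.hstack([im[0][180:420,150:550],im[1][140:380,170:520]]))
E
```

```text
[ 0.46492018 -0.38082814  0.20935418] [ 0.62946804  0.49147625 -0.62398805]
```

View pics/two2.png

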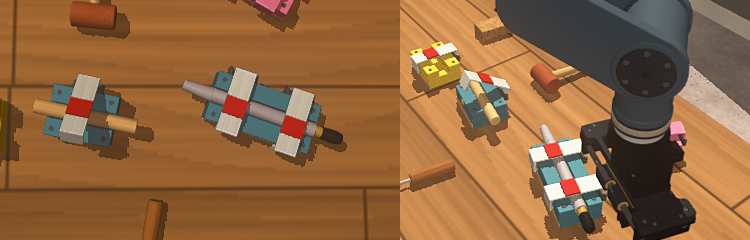

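The mandrel straps both look level and shut (pads at about (236,107) and (293,128) in the top crop). The rod lies in its groove and the wooden rod's strap is still open. I'll check the pad heights by triangulation.

```bash
python3 - <<'E'
from h import *
t=cv2.imread('pics/t2.png');s=cv2.imread('pics/s2.png')
for n,a,b in(('L',(386,287),(332,291)),('R',(443,308),(341,326)),('W',(229,288),(256,218))):
    A,na=red(t,a,16);B,nb=red(s,b,16);p,e=tri(A,B);print(n,na,nb,p.round(4),round(e,4))
E
```

```text
L 388 22 [ 0.5581 -0.0883  0.0473] 0.001
R 390 48 [ 0.5256 -0.1827  0.0545] 0.0004
W 383 80 [0.5581 0.1604 0.0855] 0.0004
```

```bash
python3 - <<'E'
from h import *
t=cv2.imread('pics/t2.png');s=camera('side')
for n,a,b in(('L',(386,287),(320,292)),('R',(443,308),(340,327))):
    A,na=red(t,a,16);B,nb=red(s,b,18);p,e=tri(A,B);print(n,na,B,nb,p.round(4),round(e,4))
print(get_obs()['ft_force'])
E
```

```text
L 388 [321.22222222 293.7037037 ] 27 [ 0.557  -0.087   0.0507] 0.0036
R 390 [340.0625 329.125 ] 48 [ 0.5255 -0.1826  0.0547] 0.0002
[ 0.79156199 -0.91207539  0.39667345]
```

```bash
sed -i 's/m=.*/m=((c[...,2]>120)\&(c[...,1]<.45*c[...,2])\&(c[...,0]<.45*c[...,2])).astype("uint8")/' h.py; python3 - <<'E'
from h import *
t=camera('top');s=camera('side')
for n,a,b in(('L',(386,287),(320,292)),('R',(443,308),(340,327)),('W',(229,288),(254,217))):
    A,na=red(t,a,16);B,nb=red(s,b,18);p,e=tri(A,B);print(n,na,B,nb,p.round(4),round(e,4))
E
```

```text
L 396 [322.62926829 289.76097561] 205 [ 0.5588 -0.0863  0.0597] 0.0001
R 399 [339.516 326.664] 250 [ 0.5258 -0.1809  0.0598] 0.0004
W 395 [254.72115385 217.54807692] 104 [0.5583 0.1601 0.0866] 0.0004
```

Both pads now stand at about 60 mm, within the 2 mm calibration of the 62 mm shut height. The wooden rod's pad is at 87 mm, so it is still open. Handing in.

```bash
python3 -c "
from rig import *
print(hand_in())"
```

```text
the job is handed in; nothing more can be done
None
```

I pressed both straps on the steel mandrel's holder shut, left first and then right, using the closed fingertips. Both stayed shut after I lifted off, and I handed the job in at about 9 s, with the arm clear of everything.

- **Pressing:** each strap stopped at about 62.4 mm with 22–23 N on the wrist. I pushed 1 mm further and then let go.
- **Mandrel straps:** the final check put both pads about 60 mm above the bench, 2 mm under the given 62 mm and within the calibration error.
- **Mandrel:** in the last picture it still lies in its groove.
- **Wooden rod's strap:** its pad was at 87 mm (88 mm at the start), so it is still open.
- **Failed checks:** my first two height checks read too low, at 47–55 mm. The colour threshold missed most of the red pads now that they face up. After I loosened it, the two views agreed to within 0.4 mm.

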